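# Reset the gas unit and hold its purge valve open with the bayonet key

## Task

Get the demonstration gas unit going: press the mushroom stop button fully down, then turn its head clockwise to its end to reset it, and let it come back up. Then take the bayonet key from its wooden ring, push it fully home in the keyhole of the valve block, twist it clockwise to its stop (about a quarter turn), and finish still gripping it there, because the spring turns it back as soon as you let go. Leave the beaker, dish and jar where they stand.

Things in the scene. Friction and masses are not known exactly. Their poses are not given: they have to be found in the camera images.
- stop_box: Stop station, fixed: a grey box 84 x 84 x 60 mm high with the mushroom button upright in the middle of its top. Origin: centre of its underside, on the table.
- stop_top (a point): Centre of the flat top of the white mushroom head, 106 mm above the table at rest. The head is round, 40 mm across, 18 mm thick, 24 mm clear of the 48 mm collar (4 mm high) on the box, on a 20 mm stem: fingers can close on its rim from above. A 2 mm high dark steel ridge along the point's x axis shows how it is turned. The point turns and sinks with the head.
- stop (a joint): How far the mushroom is pressed down, m: 0 at rest, 0.007 fully down. The spring takes 2 N to start and about 5.5 N fully down, and brings it back up when let go (it does not latch).
- stop_head (a joint): How far the mushroom head is turned clockwise seen from above, rad: it starts between 0 and 0.25, ends at a stop at 1.5, needs about 0.04 N m and stays where it is left.
- socket: Valve block, fixed: a square block 84 x 84 x 75 mm high, grey walls and an aluminium top plate, with a brass pipe stub on its +x side. Origin: centre of its underside, on the table.
- socket_mouth (a point): Centre of the keyhole, level with the top of the block's plate, 75 mm above the table; axes as the block's. Through the 10 mm plate: a slot 49 mm long (x) and 13 mm wide (y) with a 26 mm square opening in its middle; the key fits either half-turn. A sprung brass fork below takes the key's cross bar, which must be pushed below the plate before it can turn.
- carrier (a joint): How far the fork is pushed down, m: 0 to 0.013. At 0 the key's foot rests on it 18 mm below the top of the plate, its bar still in the slot and unable to turn; with the key's flange on the plate it is 0.010 and the bar is free to turn; turned and pushed no more, it rises to 0.006, the bar caught under the plate. Spring: 3.6 N to start, about 10 N at 0.010.
- rotor (a joint): How far the fork is turned clockwise seen from above, rad: 0 at rest (in line with the slot) to a stop at 1.4. A spring turns it back: 0.04 N m at 0, 0.15 N m at the stop. The key has up to 0.08 rad of play in the fork, so the key itself turns a little further than this, up to 1.48.
- holder: Wooden ring, fixed, that parks the key: 62 mm outside, 49 mm inside, 32 mm high. Origin: centre of its underside, on the table.
- plug_grip (a point): Centre of the grey handle of the loose bayonet key: a block 46 mm long (x), 18 mm thick (y), 36 mm high. Its flange is 57 mm across, 5 mm thick, right under the handle, its underside 23 mm below this point. Parked upright in the wooden ring (hanging by the flange, foot inside, about 2 mm of play), this point is 55 mm above the table; pushed home, 23 mm above the block's plate.
- plug: The same bayonet key, 130 to 210 g; origin at the centre of its foot's underside, 51 mm below plug_grip, same axes. Below the flange (28 mm): a 22 mm round stem and, at the foot, a steel cross bar 44 mm long (x, in line with the handle), 10 mm wide (y), 14 mm high.
- beaker: Bystander: open glass beaker, 68 mm across, 85 mm high. Origin: centre of its underside.
- dish: Bystander: white ceramic dish, 84 mm across, 30 mm high. Origin: centre of its underside.
- jar: Bystander: amber jar, 48 mm across, 75 mm high. Origin: centre of its underside.
Mind the look-alikes: they are no part of the job. Leave any purple look-alike of the plug alone.

How it is judged:
By the outcome, as a careful person would: the job done as asked, in the order asked, and still so for the second after the job is handed in, while the arm keeps its last pose, push and grip.
It also fails if it takes over 59 s, if anything falls off the work surface, if the arm or the gripper's body presses on something with over 40 N, if the wrist force passes 120 N, or if a joint passes its speed limit or range.

## Robot

A 7-joint arm with a two-finger parallel gripper is mounted at the origin on the work surface. World frame = base frame: x ahead of the robot, y to its left, z up, the work surface at z = 0. Lengths are in m, angles in rad, forces in N, time in s.
With the tool pointing down it reaches from about 0.425 to 0.825 m from the base axis. Payload 3.6 kg.
Tool frame: the origin (TCP) lies on the centre line of the jaws, within the pads' length; the fingertips stand 11 mm ahead of it and the grasp point (between the pads) lies 8 mm behind it (robot.nose_length is the distance from the TCP to the fingertips, in m); z points along the fingers, y is the direction in which the jaws open and shut (so a half turn about z gives the same grasp; the last joint's range is limited). The gripper opens to 93 mm and grips with 3 to 60 N. Pads are 15 mm wide; open, the fingers measure 128 mm over their backs; the gripper's body (75 mm by 188 mm) begins 65 mm behind the grasp point.
Start: joints at [-1.175, 0.615, -0.013, 1.423, 0.008, 1.103, -0.04], TCP at [0.266, 0.593, 0.19] pointing down, gripper open.
Joint ranges: [-3.12, 3.12], [-0.3, 2.06], [-1.34, 1.32], [0.26, 2.42], [-1.36, 4.5], [0.01, 1.98], [-2.84, 2.84]. Speed limits (rad/s): [2.79, 2.79, 3.14, 3.14, 3.14, 3.14, 3.14].

## Interface

Orientations are given as a unit quaternion [w, x, y, z].
In Python, from cell import sensors, cams, sign_off, robot gives the robot as it stands.
- The arm moves only by the tool apply_moves, never from a script. Its arguments are lists of equal length, an entry for each row: "xyz": the shift along the tool's x, y, z normalised to -1 to 1, where 1 is 0.025 m, a list of three; "spin": the turn about the tool's z normalised to -1 to 1, where 1 is 4 degrees; "claw": the finger opening in mm, from 0 to 93. In form: {"xyz": [[dx, dy, dz], ...], "spin": [spin, ...], "claw": [claw, ...]}. A call has 1 to 12 rows; each row shifts and turns the pose as measured when the row begins, along the tool's axes as they then stand; what a row does not reach is not made up. A row lasts 1/12 s, in which the tool goes at most 41.7 mm and 7.16 degrees, less where a joint would pass 70% of its speed; a pose out of reach is approached as far as the arm can. A call with a number of a shift or a turn outside -1 to 1 is refused whole. A call with a gripper value outside its range is refused whole. The fingers move at their own pace and stop on an object; "force" is the grip in N (left out, the last holds). Time passes only in rows, so rows that do not move let the fingers close. It gives the time, the measured TCP pose, the force and the opening at its end, in the units of the state.
- sensors.sense(): the state, without advancing time (a new reading comes with each control period).
- cams.capture(name): name is "scene" or "top" or "wrist"; returns a dict with "img" (400x640x3 uint8, red, green, blue), "range_z" (400x640 float32, m along the optical axis (not along the pixel's ray), 0 where there is no reading), "fx", "fy", "cx", "cy" (pixels), "T" (4x4, takes a point from camera to world coordinates). Camera axes: x right, y up, looking along -z (the intrinsics and any distortion apply to the point x, -y, -z); pixel columns grow to the right and rows downward; lengths in m; the calibration is good to about 2 mm. A picture is of the moment at which its call begins.
- sign_off(): hands the job in, once; it reports no verdict.
The state is a dict: "clock": time; "joints": joint angles; "qd": joint speeds; "joint_efforts": joint torques, N m; "tcp_pos": TCP position; "tcp_rot": TCP orientation; "contact_force": force on the tool from outside, world axes, zero at the start; "ft_torque": the same for the moment, N m; "finger_gap": opening from 0.0 (shut) to 1.0 (fully open).
Only numpy, scipy, OpenCV 4.12 (cv2) and the standard library are available. Lean on these libraries where they do the work, as an engineer would, in place of code of your own. Each camera call takes 0.05 s, during which the arm holds its last target. There are 200 camera calls.

## Working session

There is one attempt and no reset: what is moved stays moved. The work goes in short steps, Python scripts to look and compute and a tool call to move; the robot and the scene stay as the last step left them, time stands still between calls to the robot, and variables do not carry over. Pictures are saved under pics/ and viewed, about 8 in all and at most 12, crops included, and the job is handed in when it is done.

Besides the shell and the picture viewer there is one more tool, called after "Emit:" as a command line: name --pt "numbers of a row" for each row, then --argument value for the rest. apply_moves: Moves the arm, as the interface text tells. Its arguments: {"type":"object","properties":{"xyz":{"type":"array"},"spin":{"type":"array"},"claw":{"type":"array"},"force":{"type":"number"}},"required":["xyz","spin","claw"]}

```bash
mkdir -p pics; cat > h.py <<'E'
import numpy as np, cv2
from cell import sensors, cams, sign_off, robot
def cap(n,f=None):
    c=cams.capture(n)
    if f: cv2.imwrite('pics/'+f,c['img'][:,:,::-1])
    np.savez('last_'+n+'.npz',**{k:c[k] for k in('img','range_z','fx','fy','cx','cy','T')})
    return c
def w(c,u,v,z=None):
    T=c['T'];d=np.array([(u-c['cx'])/c['fx'],-(v-c['cy'])/c['fy'],-1.])
    if z is None: r=float(c['range_z'][int(v),int(u)])
    else: r=(z-T[2,3])/(T[:3,:3]@d)[2]
    return (T[:3,:3]@(d*r)+T[:3,3]).round(4)
E
python3 - <<'E'
from h import *
c=cap('top','top1.png'); cap('scene','scene1.png')
print(sensors.sense()); print(c['T'],c['fx'],c.keys())
E
```

```text
{'clock': 0.1, 'joints': array([-1.17548728,  0.61578107, -0.01258437,  1.42469909,  0.00809587,
        1.10336579, -0.04037805]), 'qd': array([ 0.00065827, -0.00215777, -0.00201374, -0.00405383, -0.00080434,
        0.00131595, -0.00174134]), 'joint_efforts': array([ 8.39357344e-04, -4.60040975e+01,  2.09782035e-01, -1.66246140e+01,
       -6.12267503e-02,  1.69408863e-02,  8.26463634e-05]), 'tcp_pos': array([0.26581686, 0.59234457, 0.18913715]), 'tcp_rot': array([-2.11101122e-04,  2.09315485e-01,  9.77847541e-01, -1.08113297e-03]), 'contact_force': array([0.00735812, 1.13822058, 1.12686136]), 'ft_torque': array([-0.07688642, -0.02819491,  0.04624348]), 'finger_gap': 0.9971167028838916}
[[ 0.01197697  0.98896123 -0.14768967  0.42755597]
 [-0.99983083  0.00978252 -0.015576   -0.00895385]
 [-0.01395928  0.14785123  0.98891109  1.28512933]
 [ 0.          0.          0.          1.        ]] 468.411798664298 dict_keys(['img', 'range_z', 'fx', 'fy', 'cx', 'cy', 'T'])
```

View pics/top1.png

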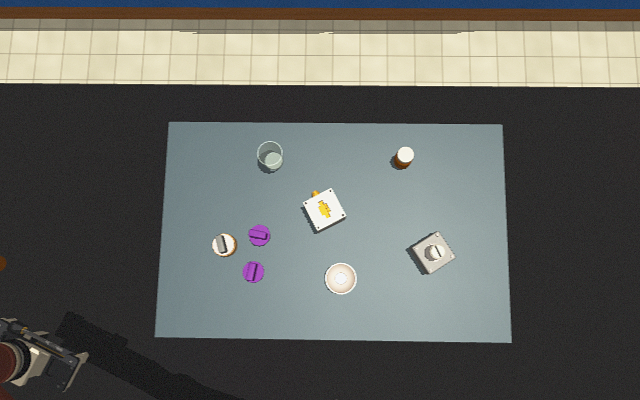

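View pics/scene1.png

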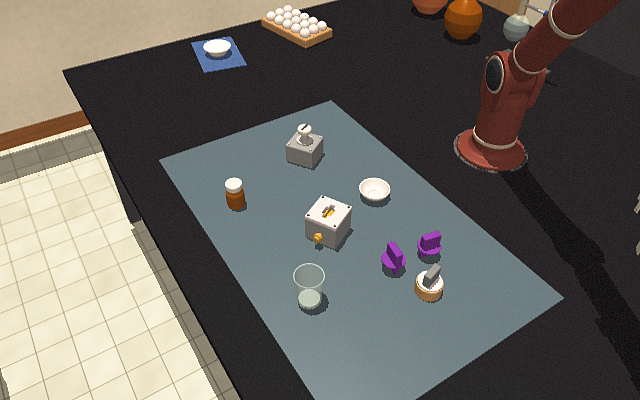

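The top view shows the grey-handled key in the wooden ring at (224,244), purple look-alikes at (259,235) and (253,272), the valve block at (324,209) and the stop box at (435,253). The beaker is at (270,156), the jar at (404,157) and the dish at (340,279). The key meant is the grey one at (224,244), because it alone has a grey handle and sits in a wooden ring. I'll confirm with crops.

```bash
python3 - <<'E'
from h import *
c=np.load('last_top.npz'); im=c['img'][:,:,::-1]
o=[]
for u,v in((224,244),(324,209),(435,253)):
    k=cv2.resize(im[v-30:v+30,u-30:u+30],(420,420),interpolation=cv2.INTER_CUBIC)
    o.append(cv2.resize(k,(260,260)) if 0 else k)
a=np.hstack([cv2.resize(x,(265,265)) for x in o])
cv2.imwrite('pics/crop1.png',a)
# heights around each: centroid of depth points in height bands
R=c['range_z'];vv,uu=np.mgrid[0:400,0:640]
d=np.stack([(uu-c['cx'])/c['fx'],-(vv-c['cy'])/c['fy'],-np.ones_like(uu)],-1)*R[...,None]
P=d@c['T'][:3,:3].T+c['T'][:3,3]
for n,(u,v),lo,hi in(('handle',(224,244),.066,.09),('flange',(224,244),.03,.045),('plate',(324,209),.068,.09),('mush',(435,253),.095,.12),('box',(435,253),.054,.066),('beaker',(270,156),.07,.1),('jar',(404,157),.065,.09),('dish',(340,279),.02,.04),('p1',(259,235),.06,.09),('p2',(253,272),.06,.09)):
    p=P[v-28:v+28,u-24:u+24].reshape(-1,3);b=p[(p[:,2]>lo)&(p[:,2]<hi)]
    if len(b)<4: print(n,len(b));continue
    r=cv2.minAreaRect(b[:,:2].astype(np.float32)*1000)
    print(n,len(b),b.mean(0).round(4),r)
E
```

```text
handle 127 [0.5079 0.2898 0.0716] ((478.14776611328125, 266.3117370605469), (122.94926452636719, 31.06651496887207), 40.03004837036133)
flange 268 [0.5012 0.2801 0.0353] ((493.3346252441406, 265.0028381347656), (120.78660583496094, 58.60982131958008), 56.42853927612305)
plate 892 [0.6019 0.0219 0.0744] ((602.296875, 21.772293090820312), (84.39688110351562, 84.5199203491211), 27.281614303588867)
mush 198 [ 0.4935 -0.2636  0.1051] ((493.0674743652344, -263.8160095214844), (38.024742126464844, 37.60871505737305), 88.14418029785156)
box 804 [ 0.4935 -0.2621  0.0599] ((493.85906982421875, -264.5469665527344), (84.03845977783203, 84.53469848632812), 32.79182815551758)
beaker 149 [0.7527 0.1696 0.0807] ((748.9447021484375, 167.87037658691406), (67.26707458496094, 64.29594421386719), 46.72787857055664)
jar 210 [ 0.7501 -0.1912  0.0744] ((750.4139404296875, -191.17739868164062), (40.66851043701172, 41.35420608520508), 3.961083173751831)
dish 281 [ 0.4239 -0.024   0.0268] ((424.18817138671875, -23.324180603027344), (78.79049682617188, 79.67426300048828), 0.7428054809570312)
p1 124 [0.5361 0.1958 0.0678] ((536.302734375, 195.91229248046875), (46.06768035888672, 17.993499755859375), 79.90084075927734)
p2 128 [0.4382 0.209  0.0677] ((438.49749755859375, 209.82427978515625), (18.02812385559082, 45.53861618041992), 79.49302673339844)
```

View pics/crop1.png

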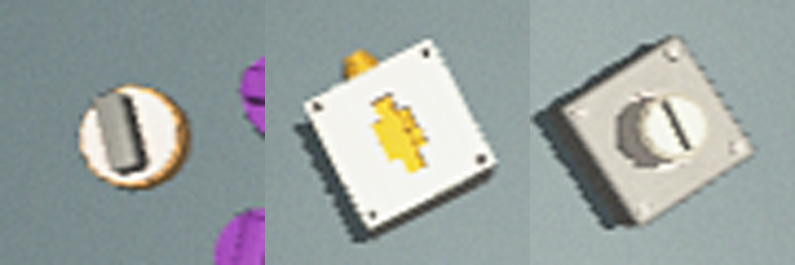

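The crops confirm it: a grey handle with a white flange in the wooden ring. The valve slot runs along yaw ≈27° with the pipe stub at its upper left, and the mushroom ridge is at yaw ≈23°. I'll go to the stop button first.

Emit:
apply_moves --pt "-1 -0.73 0" --pt "-1 -0.73 0" --pt "-1 -0.73 0" --pt "-1 -0.73 0" --pt "-1 -0.73 0" --pt "-1 -0.73 0" --pt "-1 -0.73 0" --pt "-1 -0.73 0" --pt "-1 -0.73 0" --pt "-1 -0.73 0" --pt "-1 -0.73 0" --pt "-1 -0.73 0" --spin '[0,0,0,0,0,0,0,0,0,0,0,0]' --claw '[70,70,70,70,70,70,70,70,70,70,70,70]'

```text
clock: 1.1
tcp_pos: [0.4484, 0.2626, 0.1811]
tcp_rot: [-0.006, 0.199, 0.98, -0.005]
contact_force: [-0.0, 0.0, 0.0]
finger_gap: 0.755
```

```bash
cat >> h.py <<'E'
from scipy.spatial.transform import Rotation as Ro
def rot(s): q=np.array(s['tcp_rot']);return Ro.from_quat(q[[1,2,3,0]])
def to(t,yawy=None):
    s=sensors.sense();R=rot(s);d=R.inv().apply(np.array(t)-s['tcp_pos'])/.025
    m=R.as_matrix();y=np.degrees(np.arctan2(m[1,1],m[0,1]))
    print('clk',s['clock'],'pos',s['tcp_pos'].round(4),'units',d.round(2),'yaw y',y.round(2),'tilt z',m[:,2].round(4),'F',s['contact_force'].round(1),'M',s['ft_torque'].round(3),'gap',round(s['finger_gap']*93,1),'j7',s['joints'][6].round(2), 'spin units' if yawy is not None else '', None if yawy is None else round(((y-yawy+180)%360-180)/4,2))
E
python3 -c "
from h import *
to([.4933,-.2638,.18])"
```

```text
clk 1.1 pos [0.4484 0.2626 0.1811] units [ -9.88 -18.68   0.16] yaw y 66.99 tilt z [-0.0145 -0.0065 -0.9999] F [-0.  0.  0.] M [ 0.036 -0.083  0.028] gap 70.2 j7 0.6  None
```

Emit:
apply_moves --pt "-0.4 -0.76 -0.05" --pt "-0.4 -0.76 -0.05" --pt "-0.4 -0.76 -0.05" --pt "-0.4 -0.76 -0.05" --pt "-0.4 -0.76 -0.05" --pt "-0.4 -0.76 -0.05" --pt "-0.4 -0.76 -0.05" --pt "-0.4 -0.76 -0.05" --pt "-0.4 -0.76 -0.05" --pt "-0.4 -0.76 -0.05" --pt "-0.4 -0.76 -0.05" --pt "-0.4 -0.76 -0.05" --spin '[0,0,0,0,0,0,0,0,0,0,0,0]' --claw '[70,70,70,70,70,70,70,70,70,70,70,70]'

```text
clock: 2.1
tcp_pos: [0.4678, -0.0125, 0.1948]
tcp_rot: [-0.01, 0.203, 0.979, -0.008]
contact_force: [0.4, -0.2, -0.2]
finger_gap: 0.756
```

Emit:
apply_moves --pt "-0.4 -0.76 -0.05" --pt "-0.4 -0.76 -0.05" --pt "-0.4 -0.76 -0.05" --pt "-0.4 -0.76 -0.05" --pt "-0.4 -0.76 -0.05" --pt "-0.4 -0.76 -0.05" --pt "-0.4 -0.76 -0.05" --pt "-0.4 -0.76 -0.05" --pt "-0.4 -0.76 -0.05" --pt "-0.4 -0.76 -0.05" --pt "-0.4 -0.76 -0.05" --pt "0 0 0" --spin '[0,0,0,0,0,0,0,0,0,0,0,0]' --claw '[70,70,70,70,70,70,70,70,70,70,70,70]'

```text
clock: 3.1
tcp_pos: [0.4799, -0.2642, 0.2073]
tcp_rot: [-0.015, 0.207, 0.978, -0.009]
contact_force: [-0.1, -0.3, 0.3]
finger_gap: 0.757
```

```bash
python3 -c "
from h import *
to([.4933,-.2638,.16]);cap('wrist','w1.png')"
```

```text
clk 3.1 pos [ 0.4799 -0.2642  0.2073] units [-0.53  0.28  1.87] yaw y 66.17 tilt z [-0.0331 -0.0118 -0.9994] F [-0.1 -0.3  0.3] M [-0.016 -0.023  0.007] gap 70.4 j7 1.66  None
```

View pics/w1.png

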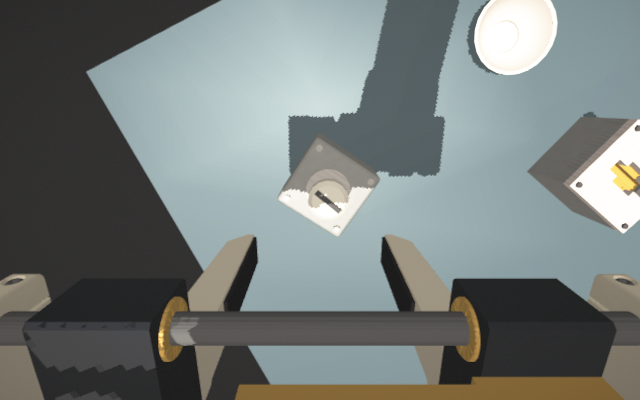

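The wrist view shows the mushroom at (330,198), with the ridge from (316,193) to (340,210). The tool has tilted about 2°, so I'll use slower moves.

Emit:
apply_moves --pt "-0.13 0.07 0.3" --pt "-0.13 0.07 0.3" --pt "-0.13 0.07 0.3" --pt "-0.13 0.07 0.3" --pt "0 0 0.3" --pt "0 0 0" --spin '[0,0,0,0,0,0]' --claw '[70,70,70,70,70,70]'

```text
clock: 3.65
tcp_pos: [0.4951, -0.2518, 0.1631]
tcp_rot: [-0.018, 0.201, 0.979, -0.005]
contact_force: [-0.0, 0.7, 0.5]
finger_gap: 0.75
```

```bash
cat >> h.py <<'E'
def cloud(c):
    R=c['range_z'];vv,uu=np.mgrid[0:R.shape[0],0:R.shape[1]]
    d=np.stack([(uu-c['cx'])/c['fx'],-(vv-c['cy'])/c['fy'],-np.ones_like(uu)],-1)*R[...,None]
    P=d@c['T'][:3,:3].T+c['T'][:3,3]; P[R<=0]=0
    return P
def blob(c,x,y,r,lo,hi):
    p=cloud(c).reshape(-1,3);b=p[(np.hypot(p[:,0]-x,p[:,1]-y)<r)&(p[:,2]>lo)&(p[:,2]<hi)]
    print(len(b),b.mean(0).round(4),cv2.minAreaRect(b[:,:2].astype(np.float32)*1000))
E
python3 -c "
from h import *
to([.4933,-.2638,.16]);c=cap('wrist');blob(c,.4933,-.2638,.04,.095,.115);blob(c,.4933,-.2638,.1,.05,.066)
c=cap('top');blob(c,.508,.29,.045,.066,.09);blob(c,.508,.29,.045,.03,.044)"
```

```text
clk 3.65 pos [ 0.4951 -0.2518  0.1631] units [-0.13 -0.47  0.13] yaw y 66.81 tilt z [-0.037  -0.0021 -0.9993] F [-0.   0.7  0.5] M [ 0.036 -0.002  0.041] gap 69.7 j7 1.65  None
1779 [ 0.4902 -0.2623  0.1064] ((491.8004455566406, -263.3742980957031), (39.252769470214844, 39.2911376953125), 83.4154052734375)
5453 [ 0.4857 -0.2595  0.0613] ((491.9670104980469, -263.2994384765625), (84.19709014892578, 83.86009216308594), 33.02336502075195)
122 [0.5091 0.2911 0.0718] ((509.77593994140625, 290.67291259765625), (45.1192741394043, 18.43916130065918), 14.14176082611084)
227 [0.5085 0.2871 0.0359] ((509.6116638183594, 290.974365234375), (58.664154052734375, 57.21099090576172), 58.22991180419922)
```

Emit:
apply_moves --pt "-0.02 -0.12 0.2" --pt "-0.02 -0.12 0.2" --pt "-0.02 -0.12 0.2" --pt "-0.02 -0.08 0.2" --pt "0 0 0.1" --pt "0 0 0" --spin '[0,0,0,0,0,0]' --claw '[70,70,70,70,70,70]'

```text
clock: 4.25
tcp_pos: [0.4924, -0.2662, 0.1413]
tcp_rot: [-0.015, 0.202, 0.979, -0.006]
contact_force: [-0.9, 0.5, 0.3]
finger_gap: 0.75
```

```bash
python3 -c "
from h import *
to([.4925,-.2635,.092])"
```

```text
clk 4.25 pos [ 0.4924 -0.2662  0.1413] units [-0.02  0.14  1.97] yaw y 66.68 tilt z [-0.0323 -0.0054 -0.9995] F [-0.9  0.5  0.3] M [-0.049 -0.056  0.031] gap 69.8 j7 1.67  None
```

Emit:
apply_moves --pt "0 0.05 0.25" --pt "0 0.05 0.25" --pt "0 0.04 0.25" --pt "0 0 0.25" --pt "0 0 0.25" --pt "0 0 0.25" --pt "0 0 0.25" --pt "0 0 0.15" --pt "0 0 0" --spin '[0,0,0,0,0,0,0,0,0]' --claw '[70,70,70,70,70,70,70,70,70]'

```text
clock: 5.0
tcp_pos: [0.4921, -0.2622, 0.0881]
tcp_rot: [-0.016, 0.202, 0.979, -0.006]
contact_force: [-0.9, -0.2, -0.3]
finger_gap: 0.755
```

```bash
python3 -c "
from h import *
to([.4925,-.2635,.092])"
```

```text
clk 5.0 pos [ 0.4921 -0.2622  0.0881] units [-0.03 -0.04 -0.16] yaw y 66.72 tilt z [-0.0329 -0.0046 -0.9994] F [-0.9 -0.2 -0.3] M [-0.003 -0.051  0.006] gap 70.2 j7 1.68  None
```

Emit:
apply_moves --pt "0 0 -0.12" --pt "0 0 0" --pt "0 0 0" --pt "0 0 0" --pt "0 0 0" --pt "0 0 0" --pt "0 0 0" --spin '[0,0,0,0,0,0,0]' --claw '[70,36,36,36,36,36,36]' --force 40

```text
clock: 5.58
tcp_pos: [0.4932, -0.2629, 0.0925]
tcp_rot: [-0.014, 0.202, 0.979, -0.006]
contact_force: [-0.5, -0.7, -0.1]
finger_gap: 0.402
```

```bash
python3 -c "
from h import *
to([.4925,-.2635,.084])"
```

```text
clk 5.5833 pos [ 0.4932 -0.2629  0.0925] units [ 0.01 -0.03  0.34] yaw y 66.7 tilt z [-0.0303 -0.0059 -0.9995] F [-0.5 -0.7 -0.1] M [-0.004 -0.005 -0.011] gap 37.4 j7 1.68  None
```

Emit:
apply_moves --pt "0 0 0" --pt "0 0 0.1" --pt "0 0 0.1" --pt "0 0 0.1" --pt "0 0 0.1" --spin '[0,0,0,0,0]' --claw '[25,25,25,25,25]'

```text
clock: 6.0
tcp_pos: [0.4934, -0.2632, 0.0824]
tcp_rot: [-0.013, 0.202, 0.979, -0.006]
contact_force: [0.1, -0.4, -0.3]
finger_gap: 0.272
```

```bash
python3 -c "
from h import *
to([.4925,-.2635,.084]);cap('scene','s2.png');c=cap('scene');i=c['img'][100:180,255:355,::-1];cv2.imwrite('pics/s2.png',cv2.resize(i,None,fx=6,fy=6,interpolation=2))"
```

```text
clk 6.0 pos [ 0.4934 -0.2632  0.0824] units [ 0.03 -0.03 -0.06] yaw y 66.7 tilt z [-0.0288 -0.0066 -0.9996] F [ 0.1 -0.4 -0.3] M [ 0.022 -0.033  0.021] gap 25.3 j7 1.68  None
```

View pics/s2.png

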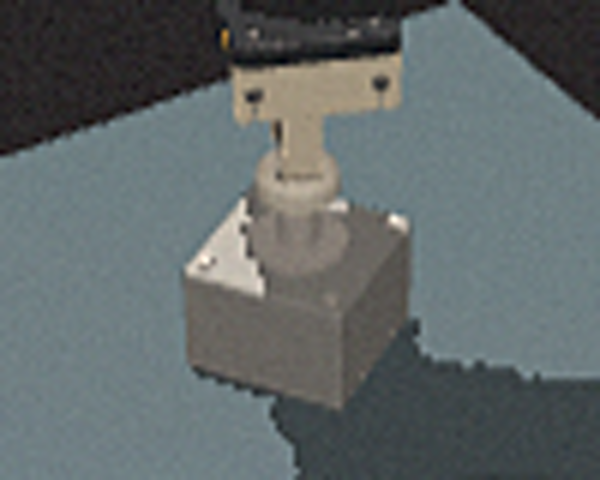

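```bash
python3 -c "
from h import *
c=np.load('last_scene.npz')
for u,v in((150,70),(290,110),(300,150),(300,170),(300,176),(270,170),(300,185),(330,185),(300,195),(270,200),(300,215),(300,240),(300,280),(270,215)):
  print(u,v,w(c,255+u/6,100+v/6))
s=sensors.sense();R=rot(s).as_matrix();print(robot.nose_length, [x for x in dir(robot) if x[0]!='_'])
T=np.linalg.inv(c['T'])
for n,p in(('tip',s['tcp_pos']+R@[0,0,.011]),('tip+y',s['tcp_pos']+R@[0,.013,.011]),('tip-y',s['tcp_pos']+R@[0,-.013,.011]),('head',np.array([.4925,-.2635,.106]))):
  q=T@np.r_[p,1];u=c['cx']+c['fx']*q[0]/-q[2];v=c['cy']+c['fy']*q[1]/q[2];print(n,p.round(3),(u-255)*6,(v-100)*6)
c=cap('wrist','w2.png')"
```

```text
150 70 [ 0.4358 -0.5094 -0.0048]
290 110 [ 0.5406 -0.1872  0.1968]
300 150 [ 0.5048 -0.2384  0.132 ]
300 170 [ 0.5045 -0.2391  0.1205]
300 176 [ 0.5041 -0.2398  0.1165]
270 170 [ 0.5076 -0.2607  0.1084]
300 185 [ 0.4971 -0.2514  0.1017]
330 185 [ 0.483  -0.2478  0.0985]
300 195 [ 0.4997 -0.2472  0.0996]
270 200 [ 0.5109 -0.2556  0.0958]
300 215 [ 0.5002 -0.2465  0.0888]
300 240 [ 0.4965 -0.2529  0.0688]
300 280 [ 0.5073 -0.2355  0.0611]
270 215 [ 0.4923 -0.2875  0.0599]
0.011 ['PlanningError', 'nose_length']
tip [ 0.493 -0.263  0.071] 295.6407962371492 222.46573682884673
tip+y [ 0.498 -0.251  0.071] 299.5919111538135 239.39155135196052
tip-y [ 0.488 -0.275  0.071] 291.7385796088955 205.74939314563397
head [ 0.492 -0.264  0.106] 294.7793995324969 161.08784282119908
```

View pics/w2.png

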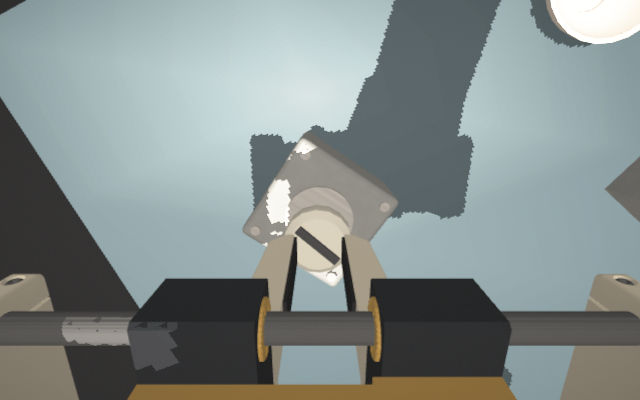

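The view shows the fingertips at (295,236) and (345,236), overlapping the head instead of around it. I'll measure the fingertip depth.

```bash
python3 -c "
from h import *
c=np.load('last_wrist.npz')
for u,v in((290,238),(292,245),(350,238),(347,245),(285,260),(320,225),(310,215),(330,230),(320,200),(270,215),(385,207),(330,275),(450,60)): print(u,v,w(c,u,v),c['range_z'][v,u])
s=sensors.sense();R=rot(s).as_matrix();T=np.linalg.inv(c['T'])
print(c['T'].round(3),(R.T@(c['T'][:3,3]-s['tcp_pos'])).round(4))
for z in(.011,0,-.02,-.04):
  for y in(.0125,-.0125):
    q=T@np.r_[s['tcp_pos']+R@[0,y,z],1];print(z,y,(c['cx']+c['fx']*q[0]/-q[2]).round(),(c['cy']+c['fy']*q[1]/q[2]).round(),-q[2])
"
```

```text
290 238 [ 0.4789 -0.2733  0.1167] 0.17600013
292 245 [ 0.4806 -0.2722  0.1231] 0.17016576
350 238 [ 0.4916 -0.2434  0.1163] 0.17580412
347 245 [ 0.4906 -0.2454  0.1259] 0.16654515
285 260 [ 0.4795 -0.2734  0.1414] 0.15234192
320 225 [ 0.4815 -0.2569  0.1072] 0.1837318
310 215 [ 0.475  -0.2604  0.1033] 0.18634912
330 230 [ 0.4866 -0.2529  0.107 ] 0.18466471
320 200 [ 0.4791 -0.2565  0.0649] 0.22381634
270 215 [ 0.4763 -0.294   0.0618] 0.23070481
385 207 [ 0.502 -0.217  0.063] 0.2263946
330 275 [ 0.5359 -0.2728  0.0631] 0.24127306
450 60 [ 0.4299 -0.1247  0.0021] 0.256223
[[ 0.395 -0.886 -0.241  0.422]
 [ 0.919  0.376  0.123 -0.229]
 [-0.018 -0.27   0.963  0.28 ]
 [ 0.     0.     0.     1.   ]] [ 8.330e-02  1.000e-04 -1.954e-01]
0.011 0.0125 337.0 224.0 0.22178133763063135
0.011 -0.0125 301.0 224.0 0.2217876800249856
0 0.0125 338.0 230.0 0.2112667401520783
0 -0.0125 300.0 230.0 0.2112730825464325
-0.02 0.0125 340.0 244.0 0.19214929019107269
-0.02 -0.0125 298.0 244.0 0.19215563258542695
-0.04 0.0125 342.0 260.0 0.17303184023006712
-0.04 -0.0125 295.0 260.0 0.17303818262442133
```

Both cameras put the real fingertips at z≈0.115, above the head, about 40 mm higher than the reported TCP implies. I'll test this by touching gently: close the fingers and descend in small steps.

Emit:
apply_moves --pt "0 0 0.1" --pt "0 0 0.1" --pt "0 0 0" --spin '[0,0,0]' --claw '[25,25,25]'

```text
clock: 6.4
tcp_pos: [0.4935, -0.2633, 0.0773]
tcp_rot: [-0.013, 0.202, 0.979, -0.006]
contact_force: [0.0, 0.6, 2.0]
finger_gap: 0.272
```

```bash
python3 -c "
from h import *
to([.4925,-.2635,.07]);c=cap('wrist')
print(w(c,290,238),w(c,350,238),w(c,320,222))
p=cloud(c);i=c['img'].astype(int)
m=(np.hypot(p[...,0]-.4925,p[...,1]+.2635)<.018)&(p[...,2]>.09)&(p[...,2]<.111);print(np.median(p[m][:,2]),m.sum())
"
```

```text
clk 6.4 pos [ 0.4935 -0.2633  0.0773] units [ 0.03 -0.02  0.29] yaw y 66.7 tilt z [-0.0285 -0.0067 -0.9996] F [0.  0.6 2. ] M [ 0.148  0.047 -0.04 ] gap 25.3 j7 1.68  None
[ 0.4793 -0.2736  0.112 ] [ 0.4921 -0.2437  0.1115] [ 0.4788 -0.2558  0.107 ]
0.10645472987497506 2463
```

Contact came at reported z 0.0775, so the tips are at reported z + 0.029 and the state's z reads about 40 mm low. I'll open, descend around the head and grip it.

Emit:
apply_moves --pt "0 0 -0.3" --pt "0 0 0" --pt "0 0 0" --pt "0 0 0" --pt "0 0 0" --pt "0 0 0" --pt "0 0 0" --pt "0 0 0" --spin '[0,0,0,0,0,0,0,0]' --claw '[65,65,65,65,65,65,65,65]'

```text
clock: 7.12
tcp_pos: [0.4938, -0.2634, 0.086]
tcp_rot: [-0.013, 0.202, 0.979, -0.006]
contact_force: [0.0, 0.0, 0.5]
finger_gap: 0.697
```

```bash
python3 -c "
from h import *
to([.4925,-.2635,.053])"
```

```text
clk 7.1167 pos [ 0.4938 -0.2634  0.086 ] units [ 0.02 -0.    1.32] yaw y 66.7 tilt z [-0.028  -0.007  -0.9996] F [0.  0.  0.5] M [-0.012 -0.014  0.009] gap 64.8 j7 1.68  None
```

Emit:
apply_moves --pt "0 0 0.25" --pt "0 0 0.25" --pt "0 0 0.25" --pt "0 0 0.25" --pt "0 0 0.2" --pt "0 0 0" --spin '[0,0,0,0,0,0]' --claw '[65,65,65,65,65,65]'

```text
clock: 7.62
tcp_pos: [0.4922, -0.2633, 0.052]
tcp_rot: [-0.014, 0.202, 0.979, -0.006]
contact_force: [-0.3, 1.2, -0.7]
finger_gap: 0.697
```

Emit:
apply_moves --pt "0 0 0" --pt "0 0 0" --pt "0 0 0" --pt "0 0 0" --pt "0 0 0" --pt "0 0 0" --pt "0 0 0" --spin '[0,0,0,0,0,0,0]' --claw '[30,30,30,30,30,30,30]' --force 40

```text
clock: 8.2
tcp_pos: [0.4918, -0.2639, 0.0515]
tcp_rot: [-0.014, 0.203, 0.979, -0.006]
contact_force: [0.5, -0.7, -2.0]
finger_gap: 0.419
```

```bash
python3 -c "
from h import *
to([.4925,-.2635,.045])"
```

```text
clk 8.2 pos [ 0.4918 -0.2639  0.0515] units [-0.03  0.03  0.26] yaw y 66.64 tilt z [-0.0302 -0.0065 -0.9995] F [ 0.5 -0.7 -2. ] M [-0.046 -0.093 -0.055] gap 39.0 j7 1.68  None
```

Emit:
apply_moves --pt "0 0 0.12" --pt "0 0 0.12" --pt "0 0 0.12" --pt "0 0 0.1" --spin '[0,0,0,0]' --claw '[30,30,30,30]'

```text
clock: 8.53
tcp_pos: [0.4921, -0.264, 0.0438]
tcp_rot: [-0.013, 0.203, 0.979, -0.006]
contact_force: [-6.3, 3.4, 29.3]
finger_gap: 0.419
```

Emit:
apply_moves --pt "0 0 0.05" --pt "0 0 0.05" --pt "0 0 0.05" --pt "0 0 0.05" --pt "0 0 0.05" --pt "0 0 0.05" --pt "0 0 0.05" --pt "0 0 0.05" --pt "0 0 0.05" --pt "0 0 0.05" --spin '[0.6,0.7,0.7,0.7,0.7,0.7,0.7,0.7,0.7,0.7]' --claw '[30,30,30,30,30,30,30,30,30,30]'

```text
clock: 9.37
tcp_pos: [0.4922, -0.264, 0.0443]
tcp_rot: [-0.009, 0.44, 0.898, -0.007]
contact_force: [-1.6, 1.0, 10.3]
finger_gap: 0.418
```

```bash
python3 -c "
from h import *
to([.4925,-.2635,.045])"
```

```text
clk 9.3667 pos [ 0.4922 -0.264   0.0443] units [ 0.01  0.02 -0.03] yaw y 37.84 tilt z [-0.0226 -0.0048 -0.9997] F [-1.6  1.  10.3] M [0.356 0.513 0.08 ] gap 38.9 j7 1.32  None
```

Emit:
apply_moves --pt "0 0 0.05" --pt "0 0 0.05" --pt "0 0 0.05" --pt "0 0 0.05" --pt "0 0 0.05" --pt "0 0 0.05" --pt "0 0 0.05" --pt "0 0 0.05" --pt "0 0 0.05" --pt "0 0 0.05" --pt "0 0 0.05" --pt "0 0 0.05" --spin '[0.7,0.7,0.7,0.7,0.7,0.7,0.7,0.7,0.7,0.7,0.7,0.7]' --claw '[30,30,30,30,30,30,30,30,30,30,30,30]'

```text
clock: 10.37
tcp_pos: [0.4923, -0.2639, 0.0443]
tcp_rot: [-0.005, 0.69, 0.724, -0.006]
contact_force: [-3.7, 0.9, 10.2]
finger_gap: 0.416
```

```bash
python3 -c "
from h import *
to([.4925,-.2635,.045])"
```

```text
clk 10.3667 pos [ 0.4923 -0.2639  0.0443] units [ 0.02  0.01 -0.03] yaw y 2.74 tilt z [-0.0153 -0.0012 -0.9999] F [-3.7  0.9 10.2] M [0.386 0.663 0.036] gap 38.7 j7 0.88  None
```

Emit:
apply_moves --pt "0 0 0.05" --pt "0 0 0.05" --pt "0 0 0.05" --pt "0 0 0.05" --pt "0 0 0.05" --pt "0 0 0.05" --spin '[0.6,0.6,0.6,0.6,0.6,0.6]' --claw '[30,30,30,30,30,30]'

```text
clock: 10.87
tcp_pos: [0.4923, -0.2638, 0.0443]
tcp_rot: [-0.004, 0.778, 0.628, -0.004]
contact_force: [-2.6, 1.6, 9.9]
finger_gap: 0.419
```

```bash
python3 -c "
from h import *
to([.4925,-.2635,.045])"
```

```text
clk 10.8667 pos [ 0.4923 -0.2638  0.0443] units [ 0.01  0.   -0.03] yaw y -12.24 tilt z [-0.0115  0.0014 -0.9999] F [-2.6  1.6  9.9] M [0.372 0.673 0.113] gap 39.0 j7 0.69  None
```

Emit:
apply_moves --pt "0 0 0.05" --pt "0 0 0.05" --pt "0 0 0.05" --pt "0 0 0.05" --spin '[0.6,0.6,0.6,0.6]' --claw '[30,30,30,30]'

```text
clock: 11.2
tcp_pos: [0.4919, -0.2648, 0.0442]
tcp_rot: [-0.003, 0.824, 0.567, -0.006]
contact_force: [-3.5, 1.2, 9.1]
finger_gap: 0.418
```

```bash
python3 -c "
from h import *
to([.4925,-.2635,.045])"
```

```text
clk 11.2 pos [ 0.4919 -0.2648  0.0442] units [ 0.06  0.   -0.03] yaw y -20.92 tilt z [-0.0127 -0.0015 -0.9999] F [-3.5  1.2  9.1] M [0.342 0.662 1.24 ] gap 38.9 j7 0.58  None
```

The torque jumped to 1.24 N m, so the head is at its end stop. I'll release, rise and check.

Emit:
apply_moves --pt "0 0 0" --pt "0 0 -0.14" --pt "0 0 -0.14" --pt "0 0 0" --pt "0 0 0" --pt "0 0 0" --pt "0 0 0" --pt "0 0 -0.3" --pt "0 0 -0.6" --pt "0 0 -0.8" --pt "0 0 -0.8" --pt "0 0 -0.8" --spin '[-0.2,0,0,0,0,0,0,0,0,0,0,0]' --claw '[30,30,30,65,65,65,65,65,65,65,65,65]'

```text
clock: 12.2
tcp_pos: [0.4906, -0.262, 0.1334]
tcp_rot: [-0.008, 0.819, 0.574, -0.009]
contact_force: [0.8, -0.5, -0.3]
finger_gap: 0.7
```

```bash
python3 -c "
from h import *
to([.5097,.2908,.16],112);c=cap('wrist','w3.png');blob(c,.4933,-.2638,.04,.095,.115)
T=np.linalg.inv(c['T']);q=T@np.array([.4925,-.2635,.106,1]);u=int(c['cx']+c['fx']*q[0]/-q[2]);v=int(c['cy']+c['fy']*q[1]/q[2]);print(u,v)
i=c['img'][max(v-60,0):v+60,u-60:u+60,::-1];cv2.imwrite('pics/w3.png',cv2.resize(i,None,fx=4,fy=4,interpolation=2));m=c['T'];print('img right yaw',np.degrees(np.arctan2(m[1,0],m[0,0])))"
```

```text
clk 12.2 pos [ 0.4906 -0.262   0.1334] units [21.04 -6.86 -1.03] yaw y -19.97 tilt z [-0.0235  0.0024 -0.9997] F [ 0.8 -0.5 -0.3] M [-0.067  0.034 -0.002] gap 65.1 j7 0.51 spin units -32.99
2240 [ 0.4927 -0.2608  0.1063] ((491.8326110839844, -262.7232666015625), (38.935420989990234, 38.85931396484375), 71.34181213378906)
323 214
img right yaw -19.94148362620953
```

View pics/w3.png

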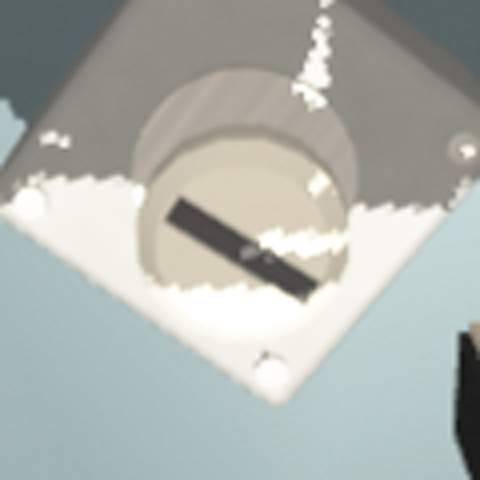

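The crop shows the ridge from (178,210) to (310,290), so its yaw is about -52°, which matches the end stop (-53°). The head is back up at 106 mm. Now to the key.

Emit:
apply_moves --pt "0.4 -0.13 0" --pt "0.8 -0.26 0" --pt "0.8 -0.26 0" --pt "0.8 -0.26 0" --pt "0.8 -0.26 0" --pt "0.8 -0.26 0" --pt "0.8 -0.26 0" --pt "0.8 -0.26 0" --pt "0.8 -0.26 0" --pt "0.8 -0.26 0" --pt "0.8 -0.26 0" --pt "0.8 -0.26 0" --spin '[0,0,0,0,0,0,0,0,0,0,0,0]' --claw '[65,65,65,65,65,65,65,65,65,65,65,65]'

```text
clock: 13.25
tcp_pos: [0.498, -0.0089, 0.1348]
tcp_rot: [-0.005, 0.823, 0.568, -0.008]
contact_force: [-0.9, -0.5, 0.7]
finger_gap: 0.698
```

Emit:
apply_moves --pt "0.8 -0.26 0" --pt "0.8 -0.26 0" --pt "0.8 -0.26 0" --pt "0.8 -0.26 0" --pt "0.8 -0.26 0" --pt "0.8 -0.26 0" --pt "0.8 -0.26 0" --pt "0.8 -0.26 0" --pt "0.8 -0.26 0" --pt "0.8 -0.26 0" --pt "0.4 -0.1 0" --pt "0 0 0" --spin '[0,0,0,0,0,0,0,0,0,0,0,0]' --claw '[65,65,65,65,65,65,65,65,65,65,65,65]'

```text
clock: 14.25
tcp_pos: [0.4946, 0.2386, 0.1271]
tcp_rot: [-0.013, 0.82, 0.573, -0.014]
contact_force: [1.3, 0.6, 0.6]
finger_gap: 0.697
```

Emit:
apply_moves --pt "0 0 0" --pt "0 0 0" --pt "0 0 0" --pt "0 0 0" --pt "0 0 0" --pt "0 0 0" --pt "0 0 0" --pt "0 0 0" --pt "0 0 0" --pt "0 0 0" --pt "0 0 0" --pt "0 0 0" --spin '[-1,-1,-1,-1,-1,-1,-1,-1,-1,-1,-1,-1]' --claw '[65,65,65,65,65,65,65,65,65,65,65,65]'

```text
clock: 15.25
tcp_pos: [0.4891, 0.2202, 0.1237]
tcp_rot: [-0.019, 0.507, 0.861, -0.016]
contact_force: [-0.1, 0.0, 0.3]
finger_gap: 0.701
```

```bash
python3 -c "
from h import *
to([.5097,.2908,.12],108)"
```

```text
clk 15.25 pos [0.4891 0.2202 0.1237] units [2.07 2.1  0.09] yaw y 29.05 tilt z [-0.0485 -0.0084 -0.9988] F [-0.1  0.   0.3] M [-0.054 -0.008  0.072] gap 65.2 j7 0.34 spin units -19.74
```

Emit:
apply_moves --pt "0 0 0" --pt "0 0 0" --pt "0 0 0" --pt "0 0 0" --pt "0 0 0" --pt "0 0 0" --pt "0 0 0" --pt "0 0 0" --pt "0 0 0" --pt "0 0 0" --pt "0 0 0" --pt "0 0 0" --spin '[-0.9,-0.9,-0.9,-0.9,-0.9,-0.9,-0.9,-0.9,-0.9,-0.9,-0.9,-0.9]' --claw '[65,65,65,65,65,65,65,65,65,65,65,65]'

```text
clock: 16.25
tcp_pos: [0.4847, 0.1957, 0.1214]
tcp_rot: [-0.026, 0.15, 0.988, -0.016]
contact_force: [0.1, -0.6, -0.7]
finger_gap: 0.697
```

Emit:
apply_moves --pt "0 0 0" --pt "0 0 0" --pt "0 0 0" --pt "0 0 0" --pt "0 0 0" --pt "0 0 0" --pt "0 0 0" --pt "0 0 0" --pt "0 0 0" --pt "0 0 0" --spin '[-0.9,-0.9,-0.9,-0.9,-0.9,-0.9,-0.9,-0.9,-0.9,0]' --claw '[65,65,65,65,65,65,65,65,65,65]'

```text
clock: 17.08
tcp_pos: [0.4806, 0.1748, 0.1192]
tcp_rot: [-0.035, -0.135, 0.99, -0.014]
contact_force: [0.1, -0.5, 0.5]
finger_gap: 0.699
```

```bash
python3 -c "
from h import *
to([.5097,.2908,.12],108);c=cap('wrist','w4.png');blob(c,.509,.29,.045,.066,.09)"
```

```text
clk 17.0833 pos [0.4806 0.1748 0.1192] units [-2.35  4.15 -0.28] yaw y 105.61 tilt z [-0.0649 -0.037  -0.9972] F [ 0.1 -0.5  0.5] M [ 0.135 -0.049  0.002] gap 65.0 j7 1.46 spin units -0.6
749 [0.4963 0.2884 0.0728] ((499.5457458496094, 290.9915771484375), (31.060606002807617, 17.958858489990234), 16.083972930908203)
```

Emit:
apply_moves --pt "0 0 0" --pt "0 0 0" --pt "0 0 0" --pt "0 0 0" --pt "0 0 0" --pt "0 0 0" --pt "0 0 0" --pt "0 0 0" --pt "0 0 0" --pt "0 0 0" --pt "0 0 0" --pt "0 0 0" --spin '[1,1,1,1,1,1,1,1,1,1,1,1]' --claw '[65,65,65,65,65,65,65,65,65,65,65,65]'

```text
clock: 18.13
tcp_pos: [0.4778, 0.1633, 0.1183]
tcp_rot: [-0.026, 0.317, 0.948, -0.031]
contact_force: [0.5, -0.1, -0.2]
finger_gap: 0.695
```

```bash
python3 -c "
from h import *
to([.5097,.2908,.12],-70);print(sensors.sense()['joints'].round(3))"
```

```text
clk 18.1333 pos [0.4778 0.1633 0.1183] units [ 2.06  4.82 -0.38] yaw y 53.05 tilt z [-0.0691 -0.0432 -0.9967] F [ 0.5 -0.1 -0.2] M [-0.012 -0.035  0.011] gap 64.6 j7 0.73 spin units 30.76
[-0.583  0.537  0.301  1.861 -0.177  0.852  0.732]
```

Emit:
apply_moves --pt "0.25 0.6 0" --pt "0.25 0.6 0" --pt "0.25 0.6 0" --pt "0.25 0.6 0" --pt "0.25 0.6 0" --pt "0.25 0.6 0" --pt "0.25 0.6 0" --pt "0.2 0.4 0" --pt "0 0 0" --spin '[0,0,0,0,0,0,0,0,0]' --claw '[65,65,65,65,65,65,65,65,65]'

```text
clock: 18.88
tcp_pos: [0.5093, 0.2805, 0.1094]
tcp_rot: [-0.026, 0.332, 0.942, -0.035]
contact_force: [0.1, 1.1, -1.1]
finger_gap: 0.701
```

```bash
python3 -c "
from h import *
to([.5097,.2908,.12],-70);print(sensors.sense()['joints'].round(3))"
```

```text
clk 18.8833 pos [0.5093 0.2805 0.1094] units [ 0.26  0.3  -0.44] yaw y 51.27 tilt z [-0.0718 -0.0491 -0.9962] F [ 0.1  1.1 -1.1] M [ 0.018 -0.003 -0.049] gap 65.2 j7 0.55 spin units 30.32
[-0.724  0.656  0.3    1.646 -0.208  0.96   0.546]
```

Emit:
apply_moves --pt "0 0 0" --pt "0 0 0" --pt "0 0 0" --pt "0 0 0" --pt "0 0 0" --pt "0 0 0" --pt "0 0 0" --pt "0 0 0" --pt "0 0 0" --pt "0 0 0" --pt "0 0 0" --pt "0 0 0" --spin '[-1,-1,-1,-1,-1,-1,-1,-1,-1,-1,-1,-1]' --claw '[65,65,65,65,65,65,65,65,65,65,65,65]'

```text
clock: 19.88
tcp_pos: [0.5067, 0.2617, 0.1088]
tcp_rot: [-0.041, -0.088, 0.995, -0.029]
contact_force: [-0.4, -0.1, -0.4]
finger_gap: 0.697
```

```bash
python3 -c "
from h import *
to([.5097,.2908,.12],105);print(sensors.sense()['joints'].round(3))
c=cap('wrist','w4.png');blob(c,.509,.29,.045,.066,.09);blob(c,.509,.29,.045,.03,.044)"
```

```text
clk 19.8833 pos [0.5067 0.2617 0.1088] units [-0.28  1.1  -0.53] yaw y 100.26 tilt z [-0.0774 -0.0655 -0.9948] F [-0.4 -0.1 -0.4] M [ 0.136 -0.098  0.015] gap 64.8 j7 1.25 spin units -1.18
[-0.564  0.632  0.062  1.662 -0.022  0.949  1.249]
1386 [0.5053 0.2932 0.0737] ((506.42755126953125, 293.66973876953125), (45.583553314208984, 18.004987716674805), 16.814239501953125)
2393 [0.5023 0.2914 0.0371] ((505.5555725097656, 293.0595703125), (58.6599006652832, 60.964622497558594), 24.696369171142578)
```

View pics/w4.png

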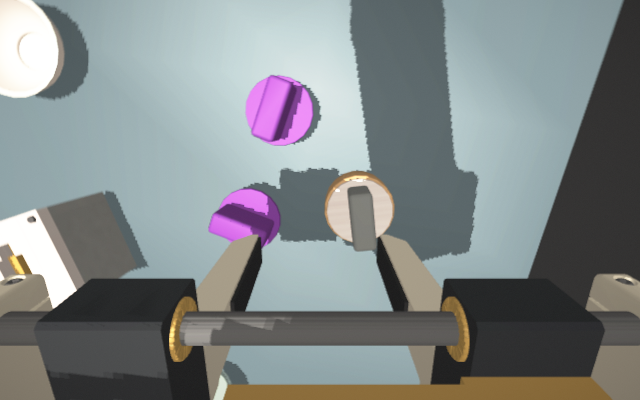

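The wrist view shows the grey-handled key at (362,215) in its wooden ring, with the purple look-alikes at (280,110) and (245,217). I'm aligning over the key, treating the tips as lying 29 mm behind the reported TCP along the tool axis.

```bash
cat >> h.py <<'E'
def tip(t,yawy=None):
    z=rot(sensors.sense()).as_matrix()[:,2]
    print('tips',(sensors.sense()['tcp_pos']-.029*z).round(4)); to(np.array(t)+.029*z,yawy)
E
python3 -c "
from h import *
tip([.508,.292,.1],106)"
```

```text
tips [0.5091 0.2629 0.1377]
clk 19.9333 pos [0.5068 0.261  0.1088] units [-0.29  1.23  1.43] yaw y 100.35 tilt z [-0.0774 -0.066  -0.9948] F [-0.3  0.4 -0.4] M [ 0.044 -0.089  0.025] gap 64.7 j7 1.25 spin units -1.41
```

Emit:
apply_moves --pt "0 0.2 0.1" --pt "-0.06 0.2 0.2" --pt "-0.06 0.2 0.2" --pt "-0.06 0.2 0.2" --pt "-0.06 0.2 0.2" --pt "-0.06 0.2 0.2" --pt "0 0.2 0.2" --pt "0 0 0" --spin '[-0.25,-0.25,-0.25,-0.25,-0.25,-0.15,0,0]' --claw '[48,48,48,48,48,48,48,48]'

```text
clock: 20.6
tcp_pos: [0.5021, 0.2955, 0.0695]
tcp_rot: [-0.044, -0.138, 0.989, -0.028]
contact_force: [-0.5, 0.6, -0.3]
finger_gap: 0.518
```

```bash
python3 -c "
from h import *
tip([.508,.292,.08],106);c=cap('wrist');blob(c,.509,.29,.045,.066,.08)"
```

```text
tips [0.5044 0.2975 0.0984]
clk 20.6 pos [0.5021 0.2955 0.0695] units [-0.15 -0.22  0.73] yaw y 105.99 tilt z [-0.0798 -0.0683 -0.9945] F [-0.5  0.6 -0.3] M [ 0.147 -0.026 -0.008] gap 48.1 j7 1.28 spin units -0.0
1885 [0.5049 0.2936 0.0737] ((506.2791442871094, 293.5284423828125), (45.51388931274414, 17.92953109741211), 16.438522338867188)
```

Emit:
apply_moves --pt "-0.04 -0.06 0.2" --pt "-0.04 -0.06 0.2" --pt "-0.03 -0.06 0.2" --pt "0 0 0.2" --pt "0 0 0" --spin '[0,0,0,0,0]' --claw '[48,48,48,48,48]'

```text
clock: 21.07
tcp_pos: [0.506, 0.2884, 0.0485]
tcp_rot: [-0.043, -0.137, 0.989, -0.029]
contact_force: [-0.4, 0.1, -0.0]
finger_gap: 0.518
```

```bash
python3 -c "
from h import *
tip([.5072,.2925,.044],106.5);cap('wrist','w5.png')"
```

```text
tips [0.5083 0.2905 0.0773]
clk 21.0667 pos [0.506  0.2884 0.0485] units [-0.1   0.15  1.32] yaw y 105.88 tilt z [-0.0776 -0.0693 -0.9946] F [-0.4  0.1 -0. ] M [ 0.102 -0.033 -0.007] gap 48.2 j7 1.29 spin units -0.16
```

View pics/w5.png

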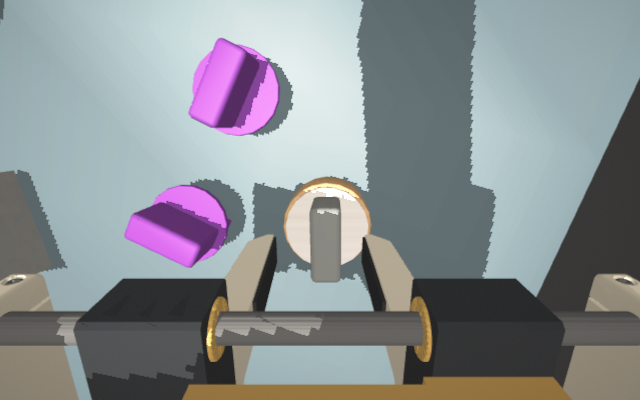

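The handle at (325,240) sits between the fingertips at (272,238) and (366,238) and is aligned with them. Descending and gripping.

Emit:
apply_moves --pt "-0.02 0.03 0.22" --pt "-0.02 0.03 0.22" --pt "-0.02 0.03 0.22" --pt "-0.02 0.03 0.22" --pt "-0.02 0.03 0.22" --pt "0 0 0.15" --pt "0 0 0" --spin '[-0.05,-0.05,-0.05,0,0,0,0]' --claw '[48,48,48,48,48,48,48]'

```text
clock: 21.7
tcp_pos: [0.5055, 0.291, 0.0143]
tcp_rot: [-0.043, -0.142, 0.988, -0.028]
contact_force: [-0.2, 0.1, 0.5]
finger_gap: 0.515
```

```bash
python3 -c "
from h import *
tip([.5072,.2925,.044],106.5)"
```

```text
tips [0.5078 0.293  0.0432]
clk 21.7 pos [0.5055 0.291  0.0143] units [ 0.03 -0.01 -0.03] yaw y 106.51 tilt z [-0.0764 -0.0685 -0.9947] F [-0.2  0.1  0.5] M [ 0.117 -0.044  0.001] gap 47.9 j7 1.29 spin units 0.0
```

Emit:
apply_moves --pt "0 0 0" --pt "0 0 0" --pt "0 0 0" --pt "0 0 0" --pt "0 0 0" --pt "0 0 0" --pt "0 0 0" --pt "0 0 0" --spin '[0,0,0,0,0,0,0,0]' --claw '[8,8,8,8,8,8,8,8]' --force 45

```text
clock: 22.37
tcp_pos: [0.5055, 0.2921, 0.0151]
tcp_rot: [-0.042, -0.143, 0.988, -0.028]
contact_force: [0.5, 0.4, -0.4]
finger_gap: 0.192
```

```bash
python3 -c "
from h import *
tip([.5072,.2925,.15],106.5)"
```

```text
tips [0.5077 0.2941 0.0439]
clk 22.3667 pos [0.5055 0.2921 0.0151] units [ 0.42 -0.24 -4.22] yaw y 106.56 tilt z [-0.0757 -0.0668 -0.9949] F [ 0.5  0.4 -0.4] M [ 0.265 -0.127 -0.024] gap 17.8 j7 1.29 spin units 0.01
```

Emit:
apply_moves --pt "0.02 -0.01 -0.2" --pt "0.03 -0.02 -0.3" --pt "0.04 -0.02 -0.4" --pt "0.04 -0.02 -0.4" --pt "0.04 -0.02 -0.4" --pt "0.04 -0.02 -0.4" --pt "0.04 -0.02 -0.4" --pt "0.04 -0.02 -0.4" --pt "0.04 -0.02 -0.4" --pt "0.03 -0.02 -0.3" --pt "0 0 0" --spin '[0,0,0,0,0,0,0,0,0,0,0]' --claw '[8,8,8,8,8,8,8,8,8,8,8]'

```text
clock: 23.28
tcp_pos: [0.5055, 0.2899, 0.1164]
tcp_rot: [-0.041, -0.142, 0.989, -0.028]
contact_force: [0.1, -0.1, -0.9]
finger_gap: 0.192
```

```bash
python3 -c "
from h import *
tip([.602,.022,.133],117.3);c=cap('wrist');blob(c,.6023,.0218,.07,.068,.083);c=cap('top');p=cloud(c);m=(np.abs(p[...,2]-.155)<.03)&(np.hypot(p[...,0]-.507,p[...,1]-.293)<.03);print(p[m].mean(0))"
```

```text
tips [0.5077 0.2918 0.1453]
clk 23.2833 pos [0.5055 0.2899 0.1164] units [ -0.64 -11.39   0.94] yaw y 106.5 tilt z [-0.0737 -0.0672 -0.995 ] F [ 0.1 -0.1 -0.9] M [ 0.12  -0.099  0.015] gap 17.9 j7 1.3 spin units -2.7
3349 [0.5915 0.0563 0.075 ] ((589.481689453125, 44.383148193359375), (84.11160278320312, 41.326210021972656), 28.140125274658203)
[0.49479571 0.27992493 0.14622111]
```

Emit:
apply_moves --pt "-0.03 -0.3 0" --pt "-0.03 -0.6 0" --pt "-0.03 -0.6 0" --pt "-0.03 -0.6 0" --pt "-0.03 -0.6 0" --pt "-0.03 -0.6 0" --pt "-0.03 -0.6 0" --pt "-0.03 -0.6 0" --pt "-0.03 -0.6 0" --pt "-0.03 -0.6 0" --pt "-0.03 -0.6 0" --pt "-0.03 -0.6 0" --spin '[0,0,0,0,0,0,0,0,0,0,0,0]' --claw '[8,8,8,8,8,8,8,8,8,8,8,8]'

```text
clock: 24.38
tcp_pos: [0.5624, 0.0993, 0.1152]
tcp_rot: [-0.051, -0.137, 0.989, -0.034]
contact_force: [0.3, 0.1, -1.2]
finger_gap: 0.194
```

Emit:
apply_moves --pt "-0.03 -0.6 0" --pt "-0.03 -0.6 0" --pt "-0.03 -0.6 0" --pt "-0.03 -0.6 0" --pt "-0.03 -0.5 0" --pt "-0.03 -0.3 0" --pt "0 -0.2 0" --pt "0 0 0" --spin '[0,0,0,0,0,0,0,0]' --claw '[8,8,8,8,8,8,8,8]'

```text
clock: 25.05
tcp_pos: [0.5883, -0.0096, 0.1166]
tcp_rot: [-0.056, -0.126, 0.99, -0.039]
contact_force: [-0.3, 0.3, -2.2]
finger_gap: 0.191
```

```bash
python3 -c "
from h import *
tip([.602,.022,.133],117.3);print(sensors.sense()['joints'].round(2))"
```

```text
tips [ 0.5913 -0.0069  0.1453]
clk 25.05 pos [ 0.5883 -0.0096  0.1166] units [-0.76  1.04  0.34] yaw y 104.68 tilt z [-0.1018 -0.0916 -0.9906] F [-0.3  0.3 -2.2] M [ 0.189 -0.124  0.007] gap 17.8 j7 1.74 spin units -3.15
[-0.11  0.65  0.07  1.6   0.05  1.    1.74]
```

```bash
cat >> h.py <<'E'
q0=np.array([-.042,-.143,.988,-.028]);R0=Ro.from_quat((q0/np.linalg.norm(q0))[[1,2,3,0]]);p0=np.array([.5055,.2921,.0151])
K0=Ro.from_euler('z',16.5,degrees=True);kp0=np.array([.5075,.2925,.055])
krel=R0.inv()*K0; prel=R0.inv().apply(kp0-p0)
def key(t=None,yaw=27.3):
    s=sensors.sense();R=rot(s);K=R*krel;g=s['tcp_pos']+R.apply(prel);foot=g+K.apply([0,0,-.051])
    e=K.as_euler('ZYX',degrees=True)
    print('clk',round(s['clock'],2),'z',s['tcp_pos'].round(4),'grip',g.round(4),'foot',foot.round(4),'key yaw/pitch/roll',e.round(2),'F',s['contact_force'].round(1),'M',s['ft_torque'].round(2),'gap',round(s['finger_gap']*93,1),'j7',s['joints'][6].round(2))
    if t is not None: print('foot->t units',(R.inv().apply(np.array(t)-foot)/.025).round(2),'spin',round((e[0]-yaw)/4,2))
E
python3 -c "
from h import *
key([.6023,.0218,.09]);c=cap('wrist','w6.png');blob(c,.602,.022,.075,.068,.083)
cap('scene');c=np.load('last_scene.npz');i=c['img'][150:290,250:400,::-1];j=cv2.resize(i,None,fx=2.85,fy=2.85,interpolation=2)
k=cv2.imread('pics/w6.png')[0:400,100:500];cv2.imwrite('pics/w6.png',np.hstack([j[:399],k[:399]]));print(j.shape)"
```

```text
clk 25.05 z [ 0.5883 -0.0096  0.1166] grip [ 0.5913 -0.0082  0.1564] foot [ 0.59   -0.0095  0.1054] key yaw/pitch/roll [14.48  1.75 -1.15] F [-0.3  0.3 -2.2] M [ 0.19 -0.12  0.01] gap 17.8 j7 1.74
foot->t units [-0.85  1.12  0.45] spin -3.2
4965 [0.583  0.0394 0.076 ] ((599.333251953125, 23.428035736083984), (83.08438110351562, 83.66696166992188), 28.570053100585938)
(399, 428, 3)
```

View pics/w6.png

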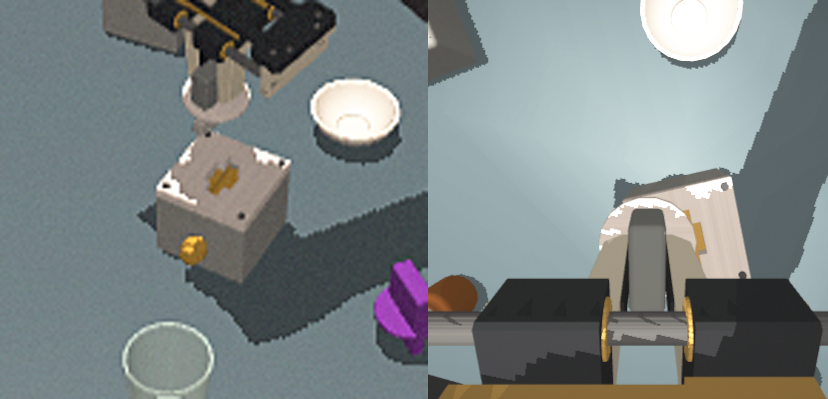

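The scene half shows the held key with its flange at (217,100), and the block's keyhole at (222,178). The two cameras' relative offsets agree, so the target foot xy is (0.6003, 0.0230).

Emit:
apply_moves --pt "-0.1 0.15 0.02" --pt "-0.1 0.15 0.02" --pt "-0.1 0.15 0.02" --pt "-0.1 0.15 0.02" --pt "-0.08 0.15 0.02" --pt "-0.05 0.15 0.02" --pt "0 0.15 0" --pt "0 0.1 0" --pt "0 0 0" --spin '[-0.4,-0.4,-0.4,-0.4,-0.4,-0.4,-0.4,-0.4,0]' --claw '[8,8,8,8,8,8,8,8,8]'

```text
clock: 25.9
tcp_pos: [0.5892, 0.0361, 0.1093]
tcp_rot: [-0.06, -0.254, 0.965, -0.028]
contact_force: [0.2, 0.1, -1.9]
finger_gap: 0.19
```

```bash
python3 -c "
from h import *
key([.6003,.023,.085])"
```

```text
clk 25.9 z [0.5892 0.0361 0.1093] grip [0.5929 0.0371 0.1491] foot [0.5906 0.0369 0.0982] key yaw/pitch/roll [29.48  2.31  1.11] F [ 0.2  0.1 -1.9] M [ 0.15 -0.12 -0.03] gap 17.7 j7 1.89
foot->t units [-0.13 -0.66  0.53] spin 0.54
```

Emit:
apply_moves --pt "-0.02 -0.1 0.06" --pt "-0.02 -0.12 0.06" --pt "-0.02 -0.12 0.06" --pt "-0.02 -0.12 0.06" --pt "-0.02 -0.1 0.06" --pt "0 -0.05 0" --pt "0 0 0" --spin '[0.1,0.1,0.1,0.1,0.1,0,0]' --claw '[8,8,8,8,8,8,8]'

```text
clock: 26.48
tcp_pos: [0.5991, 0.0191, 0.1013]
tcp_rot: [-0.06, -0.234, 0.97, -0.031]
contact_force: [0.5, 0.6, -2.2]
finger_gap: 0.19
```

```bash
python3 -c "
from h import *
key([.6003,.023,.08])"
```

```text
clk 26.48 z [0.5991 0.0191 0.1013] grip [0.6026 0.0202 0.1411] foot [0.6005 0.0198 0.0901] key yaw/pitch/roll [27.09  2.29  0.69] F [ 0.5  0.6 -2.2] M [ 0.14 -0.12  0.03] gap 17.7 j7 1.88
foot->t units [-0.1   0.13  0.39] spin -0.05
```

Emit:
apply_moves --pt "-0.03 0.05 0.08" --pt "-0.03 0.05 0.08" --pt "0 0 0" --spin '[-0.03,0,0]' --claw '[8,8,8]'

```text
clock: 26.73
tcp_pos: [0.5988, 0.0215, 0.0966]
tcp_rot: [-0.06, -0.235, 0.97, -0.03]
contact_force: [-0.7, 0.7, -2.2]
finger_gap: 0.189
```

```bash
python3 -c "
from h import *
key([.6003,.023,.075]);c=cap('wrist')
blob(c,.602,.022,.075,.068,.081);blob(c,.602,.022,.028,.145,.160);blob(c,.602,.022,.033,.108,.122)"
```

```text
clk 26.73 z [0.5988 0.0215 0.0966] grip [0.6024 0.0225 0.1364] foot [0.6002 0.0221 0.0855] key yaw/pitch/roll [27.17  2.29  0.72] F [-0.7  0.7 -2.2] M [ 0.18 -0.1  -0.01] gap 17.6 j7 1.88
foot->t units [-0.07  0.04  0.41] spin -0.03
5980 [0.5811 0.0158 0.0761] ((599.2899780273438, 22.9254150390625), (81.763671875, 84.38121795654297), 28.1864013671875)
4350 [0.5978 0.0236 0.1552] ((600.870849609375, 25.076969146728516), (42.76341247558594, 41.85379409790039), 72.37232971191406)
1819 [0.5866 0.0183 0.1208] ((589.4073486328125, 18.245628356933594), (31.48276138305664, 55.95995330810547), 26.689767837524414)
```

Emit:
apply_moves --pt "-0.02 0 0.13" --pt "-0.02 0 0.13" --pt "-0.02 0 0.13" --pt "-0.02 0 0.13" --pt "-0.01 0 0.1" --spin '[0,0,0,0,0]' --claw '[8,8,8,8,8]'

```text
clock: 27.2
tcp_pos: [0.5997, 0.0219, 0.0803]
tcp_rot: [-0.059, -0.235, 0.97, -0.03]
contact_force: [-0.5, -0.2, -2.0]
finger_gap: 0.191
```

```bash
python3 -c "
from h import *
key([.6003,.0225,.057])"
```

```text
clk 27.2 z [0.5997 0.0219 0.0803] grip [0.6032 0.0229 0.1201] foot [0.6012 0.0226 0.0691] key yaw/pitch/roll [27.24  2.21  0.7 ] F [-0.5 -0.2 -2. ] M [ 0.18 -0.14 -0.06] gap 17.7 j7 1.88
foot->t units [-0.03  0.03  0.48] spin -0.01
```

Emit:
apply_moves --pt "-0.02 0 0.12" --pt "-0.02 0 0.12" --pt "-0.02 0 0.12" --pt "-0.01 0 0.12" --spin '[0,0,0,0]' --claw '[8,8,8,8]'

```text
clock: 27.53
tcp_pos: [0.6, 0.0216, 0.0667]
tcp_rot: [-0.06, -0.235, 0.97, -0.03]
contact_force: [-0.9, -0.1, 1.3]
finger_gap: 0.189
```

```bash
python3 -c "
from h import *
key([.6003,.0225,.047])"
```

```text
clk 27.53 z [0.6    0.0216 0.0667] grip [0.6035 0.0227 0.1065] foot [0.6015 0.0223 0.0556] key yaw/pitch/roll [27.24  2.23  0.71] F [-0.9 -0.1  1.3] M [0.26 0.12 0.01] gap 17.6 j7 1.87
foot->t units [-0.01  0.04  0.34] spin -0.02
```

Emit:
apply_moves --pt "0 0 0.12" --pt "0 0 0.12" --pt "0 0 0.12" --pt "0 0 0.12" --pt "0 0 0.12" --spin '[0,0,0,0,0]' --claw '[8,8,8,8,8]' --force 55

```text
clock: 27.95
tcp_pos: [0.6, 0.0215, 0.0581]
tcp_rot: [-0.058, -0.235, 0.97, -0.03]
contact_force: [-5.4, 0.1, 21.5]
finger_gap: 0.189
```

```bash
python3 -c "
from h import *
key([.6003,.0225,.047])"
```

```text
clk 27.95 z [0.6    0.0215 0.0581] grip [0.6034 0.0225 0.0979] foot [0.6015 0.0222 0.0469] key yaw/pitch/roll [27.23  2.01  0.68] F [-5.4  0.1 21.5] M [ 0.24  1.63 -0.05] gap 17.5 j7 1.87
foot->t units [ 0.04  0.03 -0.  ] spin -0.02
```

Emit:
apply_moves --pt "0 0 0.12" --pt "0 0 0.12" --pt "0 0 0.12" --pt "0 0 0.12" --pt "0 0 0.1" --pt "0 0 0.1" --pt "0 0 0.1" --pt "0 0 0.1" --spin '[0,0,0.2,0.4,0.5,0.5,0.5,0.5]' --claw '[8,8,8,8,8,8,8,8]'

```text
clock: 28.62
tcp_pos: [0.599, 0.0228, 0.0583]
tcp_rot: [-0.051, -0.144, 0.988, -0.034]
contact_force: [-3.7, 0.5, 13.1]
finger_gap: 0.191
```

```bash
python3 -c "
from h import *
key([.6003,.0225,.047])"
```

```text
clk 28.62 z [0.599  0.0228 0.0583] grip [0.6017 0.0237 0.0982] foot [0.6009 0.023  0.0472] key yaw/pitch/roll [16.59  1.07 -0.52] F [-3.7  0.5 13.1] M [0.22 0.92 0.03] gap 17.8 j7 1.73
foot->t units [ 0.03 -0.01  0.01] spin -2.68
```

Emit:
apply_moves --pt "0 0 0.12" --pt "0 0 0.12" --pt "0 0 0.12" --pt "0 0 0.12" --pt "0 0 0.12" --pt "0 0 0.12" --pt "0 0 0.12" --pt "0 0 0.12" --pt "0 0 0.12" --pt "0 0 0.12" --pt "0 0 0.12" --pt "0 0 0.12" --spin '[0.6,0.6,0.6,0.6,0.6,0.6,0.6,0.6,0.6,0.6,0.6,0.6]' --claw '[8,8,8,8,8,8,8,8,8,8,8,8]'

```text
clock: 29.62
tcp_pos: [0.5988, 0.0239, 0.0593]
tcp_rot: [-0.034, 0.111, 0.992, -0.042]
contact_force: [-3.7, 1.1, 15.9]
finger_gap: 0.191
```

```bash
python3 -c "
from h import *
key([.6003,.0225,.047])"
```

```text
clk 29.62 z [0.5988 0.0239 0.0593] grip [0.5999 0.0254 0.0992] foot [0.6009 0.0227 0.0482] key yaw/pitch/roll [-12.56  -1.86  -2.75] F [-3.7  1.1 15.9] M [0.33 1.33 0.2 ] gap 17.8 j7 1.33
foot->t units [ 0.02 -0.01  0.05] spin -9.97
```

Emit:
apply_moves --pt "0 0 0.12" --pt "0 0 0.12" --pt "0 0 0.12" --pt "0 0 0.12" --pt "0 0 0.12" --pt "0 0 0.12" --pt "0 0 0.12" --pt "0 0 0.12" --pt "0 0 0.12" --pt "0 0 0.12" --pt "0 0 0.12" --pt "0 0 0.12" --spin '[0.6,0.6,0.6,0.6,0.6,0.6,0.6,0.6,0.6,0.6,0.6,0.6]' --claw '[8,8,8,8,8,8,8,8,8,8,8,8]'

```text
clock: 30.62
tcp_pos: [0.599, 0.0248, 0.0597]
tcp_rot: [-0.019, 0.353, 0.934, -0.043]
contact_force: [-3.5, -0.8, 14.5]
finger_gap: 0.194
```

```bash
python3 -c "
from h import *
key([.6003,.0225,.047])"
```

```text
clk 30.62 z [0.599  0.0248 0.0597] grip [0.5991 0.0272 0.0996] foot [0.6007 0.0223 0.0488] key yaw/pitch/roll [-41.04  -4.94  -2.95] F [-3.5 -0.8 14.5] M [0.67 1.38 0.79] gap 18.0 j7 0.95
foot->t units [0.02 0.   0.07] spin -17.09
```

Emit:
apply_moves --pt "0 0 0.1" --pt "0 0 0.1" --pt "0 0 0.1" --pt "0 0 0.1" --pt "0 0 0.1" --pt "0 0 0.1" --spin '[0.6,0.6,0.6,0.6,0.6,0.6]' --claw '[8,8,8,8,8,8]' --force 60

```text
clock: 31.12
tcp_pos: [0.5997, 0.0248, 0.0596]
tcp_rot: [-0.012, 0.46, 0.887, -0.043]
contact_force: [-4.0, -0.6, 11.1]
finger_gap: 0.194
```

```bash
python3 -c "
from h import *
key([.6003,.0225,.047]);c=cap('wrist','w7.png')"
```

```text
clk 31.12 z [0.5997 0.0248 0.0596] grip [0.5996 0.0276 0.0995] foot [0.601  0.0217 0.0488] key yaw/pitch/roll [-54.46  -6.28  -2.54] F [-4.  -0.6 11.1] M [0.6  1.06 0.67] gap 18.0 j7 0.77
foot->t units [0.04 0.   0.07] spin -20.44
```

View pics/w7.png

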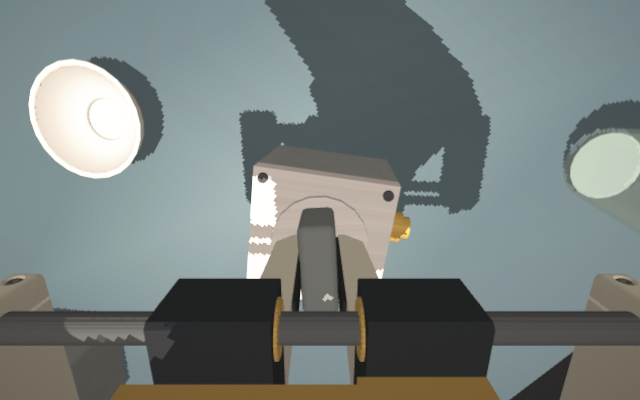

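The view shows the handle at (318,260) turned about a quarter turn relative to the block, whose pipe stub is at (400,225), with the flange on the plate. I'll turn on to the stop.

Emit:
apply_moves --pt "0 0 0.1" --pt "0 0 0.1" --pt "0 0 0.1" --pt "0 0 0.1" --spin '[0.5,0.5,0.5,0.5]' --claw '[8,8,8,8]'

```text
clock: 31.5
tcp_pos: [0.5999, 0.0247, 0.0596]
tcp_rot: [-0.008, 0.516, 0.856, -0.042]
contact_force: [-4.1, -0.8, 12.8]
finger_gap: 0.192
```

```bash
python3 -c "
from h import *
key([.6003,.0225,.047])"
```

```text
clk 31.5 z [0.5999 0.0247 0.0596] grip [0.5998 0.0278 0.0994] foot [0.601  0.0215 0.0489] key yaw/pitch/roll [-61.78  -6.91  -2.16] F [-4.1 -0.8 12.8] M [0.76 1.12 0.99] gap 17.8 j7 0.67
foot->t units [0.05 0.   0.07] spin -22.27
```

Emit:
apply_moves --pt "0 0 0.1" --pt "0 0 0.1" --pt "0 0 0.1" --pt "0 0 0.1" --spin '[0.5,0.5,0.5,0.5]' --claw '[8,8,8,8]'

```text
clock: 31.83
tcp_pos: [0.5998, 0.0249, 0.0596]
tcp_rot: [-0.005, 0.566, 0.823, -0.042]
contact_force: [-3.3, -1.9, 12.6]
finger_gap: 0.199
```

```bash
python3 -c "
from h import *
key([.6003,.0225,.047])
c=cap('wrist');p=cloud(c);i=c['img'].astype(int)
m=(np.hypot(p[...,0]-.6,p[...,1]-.0235)<.035)&(p[...,2]>.11)&(p[...,2]<.124)&(i.max(-1)<135)&(i.min(-1)>50)
for k in(0,):
  b=p[m][:,:2];print(m.sum(),p[m].mean(0),cv2.minAreaRect((b*1000).astype(np.float32)))
blob(c,.6,.023,.075,.068,.0775)
j=c['img'][150:310,220:420,::-1];cv2.imwrite('pics/w8.png',cv2.resize(j,None,fx=3.5,fy=3.5,interpolation=2))
"
```

```text
clk 31.83 z [0.5998 0.0249 0.0596] grip [0.5996 0.0283 0.0994] foot [0.6005 0.0215 0.0488] key yaw/pitch/roll [-68.6   -7.44  -1.83] F [-3.3 -1.9 12.6] M [0.59 1.2  1.29] gap 18.5 j7 0.58
foot->t units [0.04 0.01 0.07] spin -23.97
3125 [0.59934259 0.03430962 0.11857543] ((600.9086303710938, 32.246891021728516), (22.230913162231445, 43.54827117919922), 22.981401443481445)
7381 [0.5917 0.044  0.0759] ((599.760498046875, 23.71611785888672), (84.46964263916016, 84.3922119140625), 28.2210693359375)
```

View pics/w8.png

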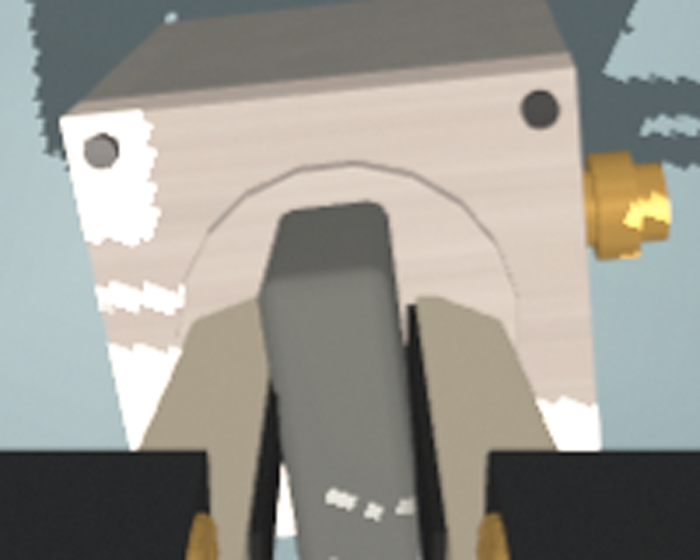

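The crop shows the handle leaning about 5° inside the jaws, so the key is against its stop and the gripper is starting to turn around it. I'll hold still and check that it stays put.

Emit:
apply_moves --pt "0 0 0.06" --pt "0 0 0" --pt "0 0 0" --pt "0 0 0" --pt "0 0 0" --pt "0 0 0" --pt "0 0 0" --pt "0 0 0" --pt "0 0 0" --pt "0 0 0" --spin '[0.15,0,0,0,0,0,0,0,0,0]' --claw '[8,8,8,8,8,8,8,8,8,8]'

```text
clock: 32.72
tcp_pos: [0.5997, 0.0248, 0.0597]
tcp_rot: [-0.005, 0.56, 0.827, -0.043]
contact_force: [-0.6, -1.9, 1.2]
finger_gap: 0.2
```

```bash
python3 -c "
from h import *
key([.6003,.0225,.047])
c=cap('wrist');p=cloud(c);i=c['img'].astype(int)
# handle edge directions & block x from the top plate in world
m=(np.hypot(p[...,0]-.6,p[...,1]-.0235)<.035)&(p[...,2]>.113)&(p[...,2]<.122)&(i.max(-1)<135)&(i.min(-1)>50)
b=p[m][:,:2];b=b-b.mean(0);u,s,vt=np.linalg.svd(b,full_matrices=False);print('handle yaw',np.degrees(np.arctan2(vt[0,1],vt[0,0])))
blob(c,.6,.023,.075,.068,.0775)
t=cap('top')
blob(t,.752,.169,.06,.07,.1);blob(t,.75,-.191,.06,.065,.09);blob(t,.424,-.024,.06,.02,.04);blob(t,.4933,-.2638,.04,.095,.12)"
```

```text
clk 32.72 z [0.5997 0.0248 0.0597] grip [0.5996 0.0282 0.0995] foot [0.6005 0.0213 0.049 ] key yaw/pitch/roll [-67.83  -7.56  -1.94] F [-0.6 -1.9  1.2] M [0.66 0.26 1.16] gap 18.6 j7 0.59
foot->t units [0.05 0.01 0.08] spin -23.78
handle yaw -60.959890425730165
7345 [0.5915 0.0439 0.0759] ((599.89892578125, 23.494709014892578), (84.59982299804688, 84.84579467773438), 28.295095443725586)
150 [0.7532 0.1696 0.0804] ((748.709228515625, 167.64500427246094), (67.71007537841797, 63.95896530151367), 46.00592803955078)
210 [ 0.7499 -0.1911  0.0747] ((750.02734375, -191.1678924560547), (40.543399810791016, 40.094024658203125), 87.09683990478516)
268 [ 0.4235 -0.0235  0.027 ] ((424.17376708984375, -23.325035095214844), (78.89282989501953, 79.60907745361328), 0.4504660665988922)
199 [ 0.4934 -0.2635  0.1052] ((493.5934143066406, -263.92645263671875), (37.69348907470703, 37.463356018066406), 23.228546142578125)
```

Emit:
apply_moves --pt "0 0 0.1" --pt "0 0 0.1" --pt "0 0 0.1" --spin '[0.15,0.15,0.15]' --claw '[8,8,8]'

```text
clock: 33.07
tcp_pos: [0.5997, 0.0249, 0.0595]
tcp_rot: [-0.005, 0.572, 0.819, -0.042]
contact_force: [-4.1, -0.5, 13.1]
finger_gap: 0.201
```

```bash
python3 -c "
from h import *
key();sign_off();key()"
```

```text
clk 33.07 z [0.5997 0.0249 0.0595] grip [0.5996 0.0283 0.0993] foot [0.6004 0.0214 0.0488] key yaw/pitch/roll [-69.52  -7.55  -1.78] F [-4.1 -0.5 13.1] M [0.68 1.3  1.47] gap 18.7 j7 0.57
the job is handed in; nothing more can be done
the job is handed in; nothing more can be done
```

The job was handed in at about 33 s, with the key held against its stop and still gripped.

- **Stop button:** I gripped the head and pressed it fully down; the force rose to 29 N at the bottom. I turned it clockwise until the torque jumped to 1.24 N m, then let go. The ridge then read about -52° (end stop about -53°), and the head was back up at 106 mm.
- **Key:** I took the grey-handled key from its ring and left the purple look-alikes alone. I pushed it in until the force rose to about 22 N with the flange on the plate, then turned it clockwise to the stop. At hand-in it was held with about 13 N of push, about 1.5 N m of clockwise torque and the 60 N grip setting.
- **Bystanders:** The beaker, jar and dish measured within 1 mm of where they started.

These checks disagreed or stayed uncertain:

- **Tool height:** The reported TCP height read about 40 mm lower than the real fingers. I corrected for it using the cameras and a light touch on the mushroom, which pressed it very slightly before the real press.
- **Tool tilt:** The tool gradually leaned by several degrees during fast moves.
- **Handle grip:** At the stop the handle slipped about 7° inside the jaws. The tool therefore turned about 97° while the handle measured about 89° (nominal 85°).
- **Key depth:** My estimate of the key's foot at the end was about 2 mm higher than when first pushed home. The tilt probably explains this, but I did not confirm it.

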